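Press the lid onto a tin with one turn of a flywheel press

ROBOT

A 7-joint arm with a two-finger parallel gripper is mounted at the origin on a cart in front of the work surface, level with it; the furniture and walls round the work are solid. World frame = base frame: x ahead of the robot, y to its left, z up, the work surface at z = 0. Lengths are in m, angles in rad, forces in N, time in s.
With the tool pointing down it reaches from about 0.35 to 0.775 m from the base axis. Payload 3.1 kg.
Tool frame: the origin (TCP) lies midway between the tips of the shut fingers; the grasp point (between the pads) lies 19 mm behind it; z points along the fingers, y is the line along which they close (so a half turn about z gives the same grasp; the last joint's range is limited). The gripper opens to 85 mm and grips with 20 to 120 N. Pads are 22 mm wide; open, the fingers measure 114 mm over their backs; the gripper's body (76 mm by 85 mm) begins 54 mm behind the grasp point. The pads swing forward as they close: fully open they stand 13 mm farther back than shut.
Start: joints at [-1.161, 0.311, 0.014, 1.512, -0.004, 1.319, -0.027], TCP at [0.24, 0.495, 0.231] pointing down, gripper open.
Joint ranges: [-2.7, 2.7], [-0.3, 1.91], [-1.27, 1.3], [0.12, 2.57], [-1.44, 4.58], [0.2, 2.03], [-3.05, 3.05]. Speed limits (rad/s): [2.79, 2.79, 3.14, 3.14, 3.14, 3.14, 3.14].

INTERFACE

Orientations are given as [roll, pitch, yaw] about the fixed x, y, z axes, in that order (R = Rz(yaw) Ry(pitch) Rx(roll)).
In Python, from station import env, snapshot, job, outline_of gives the robot as it stands.
- The arm moves only by the shell command python3 -m creep 'ROWS' [FORCE]. ROWS is JSON, a list of rows, each an object with "delta_rot": the turn, a rotation vector about the tool's x, y, z in units of 6 degrees (1.0 is 6 degrees), a list of three; "xyz": the shift along the tool's x, y, z in units of 30 mm (1.0 is 30 mm), a list of three; "jaw": the opening, from 0 (shut) to 1 (fully open). A call has 1 to 20 rows; each row is the pose to reach, as a shift and turn from the pose commanded when the call began, along the tool's axes at that moment; what a row does not reach only later rows make up. A row lasts 1/12 s, in which the tool goes at most 41.7 mm and 7.16 degrees, less where a joint would pass 70% of its speed; a pose out of reach is approached as far as the arm can. A call with a gripper value outside its range is refused whole. The fingers move at their own pace and stop on an object; FORCE is the grip in N (left out, the last holds). Time passes only in rows, so rows that repeat a pose let the fingers close. It gives the time, the measured TCP pose, the force, the opening and the grip force at its end, in the units of the state.
- env.read_state(): the state, without advancing time (a new reading comes with each control period).
- snapshot(name): name is "scene" or "top"; returns a dict with "color" (384x512x3 uint8, blue, green, red), "range_z" (384x512 float32, m along the optical axis (not along the pixel's ray), 0 where there is no reading), "camera_matrix" (3x3 intrinsics, pixels), "R" (3x3) and "t" (3): a world point X has camera coordinates R X + t. Camera axes: x right, y down, z forward; pixel columns grow to the right and rows downward; lengths in m; the calibration is good to about 2 mm. A picture is of the moment at which its call begins.
- job.job_done(): hands the job in; it is judged then, once.
Trained networks look in a picture, given as the dict that the camera call returned (one of the last four; its "shot" number tells which), for a name from the list of things; names that differ only in an ending like _2 or _b are one class to them, and where a whole thing is asked for, a point or a joint stands for the part that bears it (a point fixed in the world has none). Each returns a list of dicts, best first, with "conf" (0 to 1); they miss things now and then, are a little off and sometimes report something else, mostly with a low value. They report only what shows in the picture. A call takes as long as a camera call.
- outline_of(thing, picture): "region" (384x512 bool, what is visible of it) and "box" ([left, top, right, bottom] in pixels, round what is visible of it).
The state is a dict: "t": time; "joint_pos": joint angles; "qvel": joint speeds; "joint_torque": joint torques, N m; "eef_pos": TCP position; "tool_rot": TCP orientation; "contact_force": force on the tool from outside, world axes, zero at the start; "torque": the same for the moment, N m; "width": opening from 0.0 (shut) to 1.0 (fully open); "grasp_force": force on a finger pad.
Only numpy, scipy, OpenCV 4.12 (cv2) and the standard library are available. Lean on these libraries where they do the work, as an engineer would, in place of code of your own. Each camera call takes 0.05 s, during which the arm holds its last target. There are 200 camera calls.

TASK

Close the tin: stand it in the round nest of the press's shuttle, push the shuttle fully home so that the tin is under the ram, and then turn the flywheel by its crank handle through exactly one full revolution, so that the ram presses the lid home and comes back to the top with the handle straight up again. Turn the crank gently, without forcing it off its own circle, stop after the one stroke with the tin left in the press, and leave the other things alone.

Things in the scene. Friction and masses are not known exactly. Their poses are not given: they have to be found in the camera images.
- press: Grey bench lid press, fixed to the worktop, bed 212 x 112 mm, head 84 mm long, 236 high, open at the front. Origin on the worktop under the ram; x points to its back, y to its left side (the flywheel's), z up. Ram: rubber disc 38 mm wide, face 106 mm up at the top of its stroke, 24 mm lower at half turn. The head's front face is at x = -22 mm, its underside 108 mm up.
- flywheel (a joint): Turn of the spoked flywheel (132 mm across, outer face at y = 90 mm of the press), rad. 0 at start: ram up, handle straight up. Grows as the handle goes over to the back (+x of the press), down, to the front, up; 6.283 = one revolution. A stop bars turning back past -0.08. Drags about 2 N at the handle, up to 7 N more while the lid is pressed (2.1 to 3.1 rad).
- crank_handle: Black crank handle: a sleeve 82 mm long, 22 mm thick, that revolves with 1 mm play on its spindle, along y of the press, left of the flywheel. Origin at its middle, 55 mm outside the flywheel's face; y is its length, x and z roll with it. It goes round in the press's x-z plane, straight above the axle at start; its throw is known only roughly (35 to 55 mm), so follow it by feel.
- shuttle (a joint): Travel of the aluminium shuttle that slides along +x of the press on its bed, m: about 0 when drawn out towards the front, 0.092 fully home at its stop, the nest under the ram. Sliding friction about 2 N.
- nest (a point): Centre of the floor of the shuttle's round nest, a recess 60 mm wide and 7 mm deep, floor 21.5 mm above the worktop. Axes as the press. The guide rails beside the shuttle reach 33 mm above the worktop and 48 mm to either side.
- shuttle_knob (a point): Middle of the shuttle's upright black knob (20 mm thick, 31 mm tall, top 68 mm above the worktop), 73 mm in front of the nest's centre.
- ram_line (a point): Fixed point on the ram's axis, at the height of the nest's floor: the nest is here when the shuttle is home.
- tin: Plain metal tin, 56 mm across and 58 high, loose on the worktop to the right of the press, a flat lid 49 mm across set in its mouth; about 0.25 kg. Origin at the centre of its underside, z up. With the lid unpressed its top is 66 mm up.
- lid (a joint): How far the tin's press-in lid has gone down, m: 0 as set (5 mm proud), 0.005 fully home. Needs about 30 N.
- jar: Bystander: squat jar with a white lid, 68 mm across, 84 high, right of the press. Origin under its centre.
- yogurt: Bystander: yogurt tub, 72 mm across, 71 high, front left of the press. Origin under its centre.
- spice: Bystander: spice jar, 47 mm across, 98 high, behind the press. Origin under its centre.

How it is judged:
On the way, in this order (a step that is already met when the one before it is completed fails the run):
1. the tin stands in the nest of the drawn-out shuttle, let go, its lid not yet pressed (horizontal distance between tin and nest below 0.005 m and z of tin in the frame of nest below 0.003 m and contact force between the fingers and tin below 0.1 N and value of joint shuttle below 0.05 m and value of joint lid below 0.0012 m and value of joint flywheel below 0.3 rad), for 0.1 s.
2. the shuttle is fully home with the tin in it, the flywheel not yet turned (value of joint shuttle above 0.0895 m and horizontal distance between tin and ram_line below 0.006 m and value of joint lid below 0.0012 m and value of joint flywheel below 0.3 rad), for 0.1 s.
3. at the half turn the ram has pressed the lid home (value of joint flywheel between 2.9 and 3.7 rad and value of joint lid above 0.004 m and value of joint shuttle above 0.088 m).
At the end, for the whole second after the job is handed in: The flywheel stands at one full revolution (6.28 rad) within 0.15 rad, at rest; the lid is down by at least 4 of its 5 mm; the shuttle is within 4 mm of its inner stop; the tin stands upright in the nest (within 5 mm of its centre, on its floor) (value of joint flywheel between 6.13 and 6.43 rad and velocity of joint flywheel between -0.05 and 0.05 rad/s and value of joint lid above 0.004 m and value of joint shuttle above 0.088 m and horizontal distance between tin and nest below 0.005 m and z of tin in the frame of nest below 0.003 m and angle between tin's own z axis and vertical below 0.06 rad and linear speed of tin below 0.01 m/s); the robot touches nothing.
It fails at once if the crank is forced: more than 25 N between its handle and the press (contact force between crank_handle and press above 25 N).
It fails at once if the flywheel runs on into a second stroke (value of joint flywheel above 6.55 rad).
It fails at once if the tin is tipped over (angle between tin's own z axis and vertical above 0.5 rad).
It fails at once if a bystander is disturbed (distance of any of jar, yogurt, spice from where it was at the start of the episode above 0.02 m).
It also fails if it takes over 72 s, if anything falls off the work surface, if the arm or the gripper's body presses on something with over 40 N, if the wrist force passes 120 N, or if a joint passes its speed limit or range.

## Working session

There is one attempt and no reset: what is moved stays moved. The work goes in short steps, Python scripts to look and compute and a shell command to move; the robot and the scene stay as the last step left them, time stands still between calls to the robot, and variables do not carry over. Pictures are saved under pics/ and viewed, at most 10 in all, crops included, and the job is handed in when it is done.

```bash
ls; mkdir -p pics; cat > h.py <<'E'
import numpy as np, cv2
from station import env, snapshot, job, outline_of
def cloud(p):
    K=p["camera_matrix"];z=p["range_z"];v,u=np.mgrid[:384,:512]
    c=np.stack([(u-K[0,2])*z/K[0,0],(v-K[1,2])*z/K[1,1],z],-1)
    w=(c-p["t"])@p["R"]; w[z==0]=np.nan
    return w
E
python3 - <<'E'
from h import *
s=env.read_state();print({k:np.round(v,3) for k,v in s.items()})
for n in("scene","top"):
    p=snapshot(n);cv2.imwrite(f"pics/{n}0.png",p["color"]);w=cloud(p);np.savez(f"{n}0.npz",w=w)
    print(n,-p["R"].T@p["t"])
    for th in("press","flywheel","crank_handle","shuttle","shuttle_knob","nest","tin","jar","yogurt","spice"):
        r=outline_of(th,p)
        for d in r[:1]:
            q=w[d["region"]];q=q[~np.isnan(q[:,0])]
            if len(q)==0: print(th,"empty");continue
            print(th,round(d["conf"],2),np.array(d["box"]).astype(int),"min",q.min(0).round(3),"max",q.max(0).round(3),"med",np.median(q,0).round(3))
E
```

```text
pics
{'t': np.float64(0.0), 'joint_pos': array([-1.161,  0.312,  0.014,  1.513, -0.004,  1.319, -0.027]), 'qvel': array([ 0.   ,  0.001, -0.001,  0.002,  0.001,  0.001,  0.001]), 'joint_torque': array([ 0.0000e+00, -3.7992e+01,  1.4600e-01, -2.3059e+01,  1.2000e-02,
        1.4000e-02,  0.0000e+00]), 'eef_pos': array([0.24 , 0.494, 0.23 ]), 'tool_rot': array([-3.139,  0.   ,  2.69 ]), 'contact_force': array([ 0.426, -0.514,  0.242]), 'torque': array([-0.016, -0.014,  0.028]), 'grasp_force': np.float64(0.0), 'width': np.float64(0.999)}
scene [-0.12595517 -0.6080757   0.64979015]
press 0.87 [209 139 281 257] min [ 0.403 -0.064  0.001] max [0.959 0.514 0.28 ] med [0.578 0.042 0.129]
flywheel 0.64 [223 146 261 185] min [0.524 0.032 0.016] max [0.959 0.514 0.272] med [0.578 0.116 0.208]
crank_handle 0.32 [212 140 282 258] min [ 0.403 -0.018 -0.   ] max [0.957 0.49  0.28 ] med [0.576 0.041 0.133]
shuttle 0.64 [209 226 253 254] min [0.403 0.013 0.002] max [0.53  0.091 0.071] med [0.459 0.045 0.029]
shuttle_knob 0.67 [208 226 250 255] min [0.403 0.008 0.018] max [0.53  0.081 0.071] med [0.45
[... 723 characters left out ...]
84 0.145 0.004] max [0.646 0.285 0.263] med [0.593 0.188 0.258]
shuttle 0.92 [235 221 256 262] min [ 0.406  0.009 -0.001] max [0.532 0.078 0.07 ] med [0.474 0.045 0.026]
shuttle_knob 0.86 [231 221 252 261] min [0.406 0.009 0.013] max [0.534 0.078 0.07 ] med [0.476 0.045 0.026]
nest 0.7 [230 219 255 259] min [ 0.406  0.009 -0.004] max [0.53  0.078 0.07 ] med [0.473 0.045 0.026]
tin 0.89 [356 210 377 227] min [ 0.524 -0.363  0.004] max [ 0.575 -0.311  0.071] med [ 0.547 -0.331  0.064]
jar 0.79 [277 201 298 227] min [ 0.525 -0.127 -0.005] max [ 0.605 -0.054  0.09 ] med [ 0.554 -0.085  0.084]
yogurt 0.72 [132 240 157 258] min [ 0.387  0.305 -0.003] max [0.456 0.399 0.076] med [0.419 0.337 0.07 ]
```

View pictures.

```bash
python3 - <<'E'
from h import *
a=cv2.imread("pics/top0.png")[140:280,120:390];b=cv2.imread("pics/scene0.png")[120:310,140:390]
cv2.imwrite("pics/t1.png",cv2.resize(a,(798,414),interpolation=2));cv2.imwrite("pics/s1.png",cv2.resize(b,(788,599),interpolation=2))
w=np.load("top0.npz")["w"]
def sel(lo,hi,name):
    m=np.all((w>lo)&(w<hi),-1);q=w[m]
    (c,s,ang)=cv2.minAreaRect((q[:,:2]*1000).astype(np.float32))
    print(name,len(q),"med",np.median(q,0).round(4),"rect",np.round(c,1),np.round(s,1),round(ang,1))
sel((.38,-.03,.055),(.5,.12,.075),"knob")
sel((.4,-.03,.026),(.56,.12,.04),"rails")
sel((.5,-.03,.215),(.72,.095,.27),"head")
sel((.5,.1,.23),(.72,.145,.30),"wheel")
sel((.5,.147,.23),(.72,.26,.30),"handle")
sel((.5,-.4,.055),(.62,-.28,.085),"tin")
sel((.5,-.15,.06),(.62,-.04,.11),"jar")
E
```

```text
knob 32 med [0.4234 0.0482 0.0669] rect [423.4  48.2] [15.3 15.7] 1.8
rails 861 med [0.4623 0.0236 0.0306] rect [480.5  32.2] [158.3 123.8] 0.2
head 1013 med [0.6043 0.0371 0.2359] rect [607.2  39.6] [107.2  87.1] 86.5
wheel 301 med [0.5877 0.12   0.2575] rect [590.5 122.5] [113.3  42.9] 9.7
handle 249 med [0.5937 0.1895 0.2578] rect [594.9 190. ] [84.2 21.5] 86.0
tin 253 med [ 0.5518 -0.3378  0.0655] rect [ 572.2 -339.7] [53.8 95.3] 89.9
jar 444 med [ 0.5634 -0.078   0.0832] rect [575.7 -81.7] [98.8 62.3] 10.4
```

View pics/t1.png

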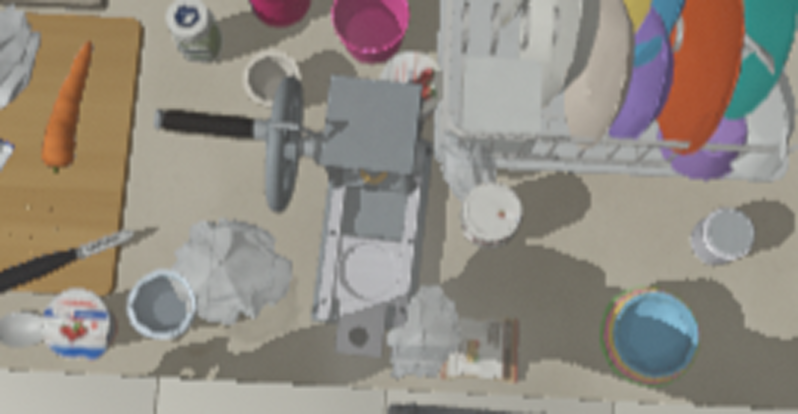

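View pics/s1.png

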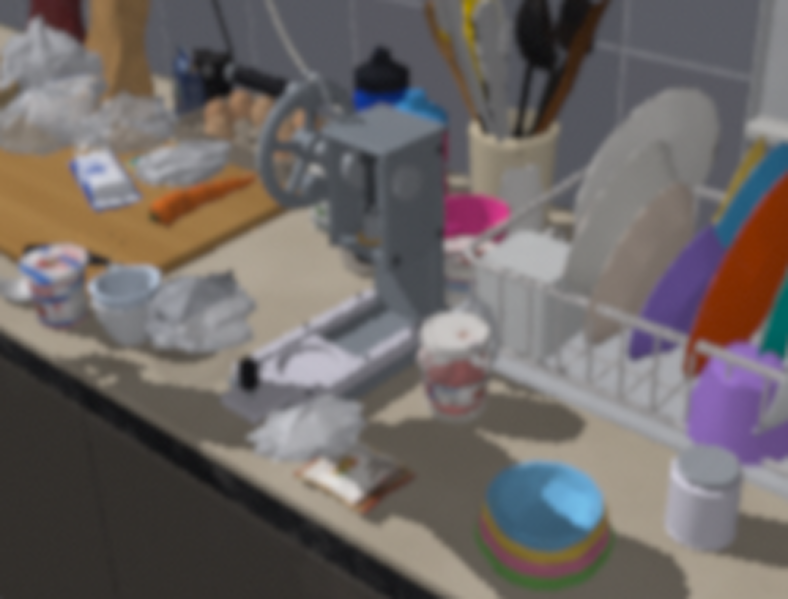

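```bash
cat >> h.py <<'E'
def go(xyz,yaw_deg,s=None):
    "rows (shift units, rot units) to reach TCP world pose, tool straight down"
    from scipy.spatial.transform import Rotation as R
    s=s or env.read_state();R0=R.from_euler("xyz",s["tool_rot"]);R1=R.from_euler("xyz",[np.pi,0,np.radians(yaw_deg)])
    print("xyz",(R0.inv().apply(np.array(xyz)-s["eef_pos"])/.03).round(2),"rot",np.degrees((R0.inv()*R1).as_rotvec()/6).round(2))
E
python3 - <<'E'
from h import *
for cam in("top","scene"):
    w=np.load(cam+"0.npz")["w"].reshape(-1,3)
    def sel(lo,hi): return w[np.all((w>lo)&(w<hi),-1)]
    q=sel((.54,.155,.225),(.65,.23,.28));c=np.median(q,0);u=np.linalg.svd(q[:,:2]-q[:,:2].mean(0),full_matrices=False)[2][0]
    print(cam,"handle",len(q),c.round(4),"z95",np.percentile(q[:,2],95).round(4),"yaw",np.degrees(np.arctan2(u[1],u[0]))%180-90,"y range",np.percentile(q[:,1],[1,99]))
    q=sel((.5,.095,.1),(.72,.14,.30));print("wheel z pct",np.percentile(q[:,2],[80,95,99]).round(4),"x",np.percentile(q[:,0],[1,50,99]).round(4),"y",np.percentile(q[:,1],[5,50,95]).round(4))
    h=sel((.5,-.03,.232),(.72,.09,.24));r=cv2.minAreaRect((h[:,:2]*1000).astype(np.float32));print("headtop",len(h),r)
    n=sel((.45,0,.018),(.55,.09,.0245));print("nest",len(n),np.median(n,0).round(4),np.percentile(n[:,:2],[2,98],axis=0).round(4))
    t=sel((.5,-.38,.062),(.6,-.29,.075));r=cv2.minEnclosingCircle((t[:,:2]*1000).astype(np.float32));print("tin",len(t),r,t.mean(0).round(4))
    d=np.hypot(w[:,0]-.549,w[:,1]+.338)
    for lo,hi in((.036,.055),(.055,.08)):
        m=w[(d>lo)&(d<hi)&(w[:,2]>.02)];print("near tin",lo,len(m),m[m[:,2].argsort()[-3:]].round(3).tolist() if len(m) else "")
go((.549,-.338,.20),176)
E
```

```text
top handle 218 [0.594  0.193  0.2577] z95 0.262 yaw -3.7743702820486362 y range [0.15610208 0.22880264]
wheel z pct [0.2609 0.2678 0.2774] x [0.5282 0.5858 0.6474] y [0.1025 0.1167 0.1292]
headtop 934 ((606.9373168945312, 37.380470275878906), (85.6644058227539, 87.30994415283203), 86.95311737060547)
nest 265 [0.498  0.0449 0.0212] [[0.4629 0.0147]
 [0.5455 0.0733]]
tin 183 ((551.3763427734375, -338.4212951660156), 24.696760177612305) [ 0.5513 -0.3385  0.0662]
near tin 0.036 0 
near tin 0.055 186 [[0.621, -0.367, 0.159], [0.624, -0.364, 0.159], [0.623, -0.367, 0.166]]
scene handle 105 [0.5865 0.1897 0.2564] z95 0.2619 yaw -3.168796293431342 y range [0.15571338 0.22907408]
wheel z pct [0.2506 0.2645 0.278 ] x [0.5255 0.5746 0.6412] y [0.1076 0.117  0.1261]
headtop 381 ((604.6312866210938, 36.84370422363281), (85.81796264648438, 89.99565124511719), 87.10230255126953)
nest 126 [0.5021 0.0499 0.023 ] [[0.4749 0.0235]
 [0.5481 0.0816]]
tin 210 ((549.703125, -338.3074035644531), 25.312551498413086) [ 0.5486 -0.3393  0.0674]
near tin 0.036 0 
near tin 0.055 486 [[0.623, -0.365, 0.165], [0.623, -0.367, 0.166], [0.624, -0.364, 0.167]]
xyz [-21.38 -20.48   1.04] rot [-0.    0.   -3.65]
```

```bash
python3 -m creep '[{"xyz":[-21.4,-20.5,1],"delta_rot":[0,0,-3.8],"jaw":1},{"xyz":[-21.4,-20.5,1],"delta_rot":[0,0,-3.8],"jaw":1},{"xyz":[-21.4,-20.5,1],"delta_rot":[0,0,-3.8],"jaw":1},{"xyz":[-21.4,-20.5,1],"delta_rot":[0,0,-3.8],"jaw":1},{"xyz":[-21.4,-20.5,1],"delta_rot":[0,0,-3.8],"jaw":1},{"xyz":[-21.4,-20.5,1],"delta_rot":[0,0,-3.8],"jaw":1},{"xyz":[-21.4,-20.5,1],"delta_rot":[0,0,-3.8],"jaw":1},{"xyz":[-21.4,-20.5,1],"delta_rot":[0,0,-3.8],"jaw":1},{"xyz":[-21.4,-20.5,1],"delta_rot":[0,0,-3.8],"jaw":1},{"xyz":[-21.4,-20.5,1],"delta_rot":[0,0,-3.8],"jaw":1},{"xyz":[-21.4,-20.5,1],"delta_rot":[0,0,-3.8],"jaw":1},{"xyz":[-21.4,-20.5,1],"delta_rot":[0,0,-3.8],"jaw":1},{"xyz":[-21.4,-20.5,1],"delta_rot":[0,0,-3.8],"jaw":1},{"xyz":[-21.4,-20.5,1],"delta_rot":[0,0,-3.8],"jaw":1},{"xyz":[-21.4,-20.5,1],"delta_rot":[0,0,-3.8],"jaw":1},{"xyz":[-21.4,-20.5,1],"delta_rot":[0,0,-3.8],"jaw":1},{"xyz":[-21.4,-20.5,1],"delta_rot":[0,0,-3.8],"jaw":1},{"xyz":[-21.4,-20.5,1],"delta_rot":[0,0,-3.8],"jaw":1},{"xyz":[-21.4,-20.5,1],"delta_rot":[0,0,-3.8],"jaw":1},{"xyz":[-21.4,-20.5,1],"delta_rot":[0,0,-3.8],"jaw":1}]' 40
python3 -c "
from h import *
go((.551,-.338,.15),177)"
```

```text
t: 2.77
eef_pos: [0.5293, -0.2845, 0.2031]
tool_rot: [3.141, 0.0, 3.089]
contact_force: [0.6, 0.3, 1.0]
width: 0.997
grasp_force: 0.0
xyz [-0.82 -1.74  1.77] rot [ 0.  0. -0.]
```

```bash
python3 -m creep '[{"xyz":[-0.6,-1.2,1],"delta_rot":[0,0,0],"jaw":1},{"xyz":[-0.6,-1.2,1],"delta_rot":[0,0,0],"jaw":1},{"xyz":[-0.6,-1.2,1],"delta_rot":[0,0,0],"jaw":1},{"xyz":[-0.6,-1.2,1],"delta_rot":[0,0,0],"jaw":1},{"xyz":[-0.6,-1.2,1],"delta_rot":[0,0,0],"jaw":1}]'
python3 - <<'E'
from h import *
go((.551,-.338,.15),177)
E
```

```text
t: 3.18
eef_pos: [0.5454, -0.3178, 0.1742]
tool_rot: [3.14, 0.001, 3.09]
contact_force: [0.1, 0.1, 0.3]
width: 1.004
grasp_force: 0.0
xyz [-0.22 -0.66  0.8 ] rot [0.01 0.01 0.01]
```

```bash
python3 -m creep '[{"xyz":[-0.22,-0.66,0.8],"delta_rot":[0,0,0],"jaw":1},{"xyz":[-0.22,-0.66,2],"delta_rot":[0,0,0],"jaw":1},{"xyz":[-0.22,-0.66,3],"delta_rot":[0,0,0],"jaw":1},{"xyz":[-0.22,-0.66,4],"delta_rot":[0,0,0],"jaw":1},{"xyz":[-0.22,-0.66,5.05],"delta_rot":[0,0,0],"jaw":1},{"xyz":[-0.22,-0.66,5.05],"delta_rot":[0,0,0],"jaw":1},{"xyz":[-0.22,-0.66,5.05],"delta_rot":[0,0,0],"jaw":1},{"xyz":[-0.22,-0.66,5.05],"delta_rot":[0,0,0],"jaw":0.4},{"xyz":[-0.22,-0.66,5.05],"delta_rot":[0,0,0],"jaw":0.4},{"xyz":[-0.22,-0.66,5.05],"delta_rot":[0,0,0],"jaw":0.4},{"xyz":[-0.22,-0.66,5.05],"delta_rot":[0,0,0],"jaw":0.4},{"xyz":[-0.22,-0.66,5.05],"delta_rot":[0,0,0],"jaw":0.4},{"xyz":[-0.22,-0.66,5.05],"delta_rot":[0,0,0],"jaw":0.4},{"xyz":[-0.22,-0.66,5.05],"delta_rot":[0,0,0],"jaw":0.4},{"xyz":[-0.22,-0.66,5.05],"delta_rot":[0,0,0],"jaw":0.4}]' 40
python3 - <<'E'
from h import *
p=snapshot("top");w=cloud(p).reshape(-1,3)
go((.4963,.044,.15),177)
E
```

```text
t: 4.43
eef_pos: [0.5525, -0.3405, 0.0256]
tool_rot: [-3.14, 0.006, 3.089]
contact_force: [-1.7, 2.8, 6.2]
width: 0.642
grasp_force: 43.2
xyz [ 2.53 12.69 -4.17] rot [-0.01  0.05 -0.01]
```

```bash
python3 -m creep '[{"xyz":[0,0,-1],"delta_rot":[0,0,0],"jaw":0.4},{"xyz":[0,0,-2],"delta_rot":[0,0,0],"jaw":0.4},{"xyz":[0,0,-3],"delta_rot":[0,0,0],"jaw":0.4},{"xyz":[0,0,-4],"delta_rot":[0,0,0],"jaw":0.4},{"xyz":[0,0,-5],"delta_rot":[0,0,0],"jaw":0.4},{"xyz":[0.2,1,-5.3],"delta_rot":[0,0,0],"jaw":0.4},{"xyz":[0.4,2,-5.3],"delta_rot":[0,0,0],"jaw":0.4},{"xyz":[0.6,3,-5.3],"delta_rot":[0,0,0],"jaw":0.4},{"xyz":[0.8,4,-5.3],"delta_rot":[0,0,0],"jaw":0.4},{"xyz":[1,5,-5.3],"delta_rot":[0,0,0],"jaw":0.4},{"xyz":[1.2,6,-5.3],"delta_rot":[0,0,0],"jaw":0.4},{"xyz":[1.4,7,-5.3],"delta_rot":[0,0,0],"jaw":0.4},{"xyz":[1.6,8,-5.3],"delta_rot":[0,0,0],"jaw":0.4},{"xyz":[1.8,9,-5.3],"delta_rot":[0,0,0],"jaw":0.4},{"xyz":[2,10,-5.3],"delta_rot":[0,0,0],"jaw":0.4},{"xyz":[2.2,11,-5.3],"delta_rot":[0,0,0],"jaw":0.4},{"xyz":[2.4,12,-5.3],"delta_rot":[0,0,0],"jaw":0.4},{"xyz":[2.5,12.7,-5],"delta_rot":[0,0,0],"jaw":0.4},{"xyz":[2.5,12.7,-4],"delta_rot":[0,0,0],"jaw":0.4},{"xyz":[2.5,12.7,-3.5],"delta_rot":[0,0,0],"jaw":0.4}]'
python3 - <<'E'
from h import *
w0=np.load("top0.npz")["w"]
p=snapshot("scene");cv2.imwrite("pics/s2.png",cv2.resize(p["color"][150:280,180:320],(646,600),interpolation=2))
go((.4963,.044,.055),177)
# nest circle from top0 colour
a=cv2.imread("pics/top0.png")[210:260,225:265];cv2.imwrite("pics/n.png",cv2.resize(a,(480,600),interpolation=2))
q=snapshot("top");w=cloud(q)
for th,pic in(("tin",q),("tin",p)):
    for d in outline_of(th,pic)[:1]:
        r=cloud(pic)[d["region"]];r=r[~np.isnan(r[:,0])];print(d["conf"],d["box"],np.median(r,0),r.min(0),r.max(0))
E
```

```text
t: 6.15
eef_pos: [0.4948, 0.0471, 0.1262]
tool_rot: [3.14, -0.0, 3.092]
contact_force: [-0.9, -0.9, -4.0]
width: 0.641
grasp_force: 43.9
xyz [-0.14 -0.04  2.28] rot [-0.01 -0.06  0.01]
0.76 [223.7, 188.4, 246.8, 219.7] [0.47427672 0.03657716 0.14220413] [ 4.63648182e-01  1.84197519e-02 -4.34876293e-04] [0.72254036 0.30205775 0.19348877]
```

View pics/n.png

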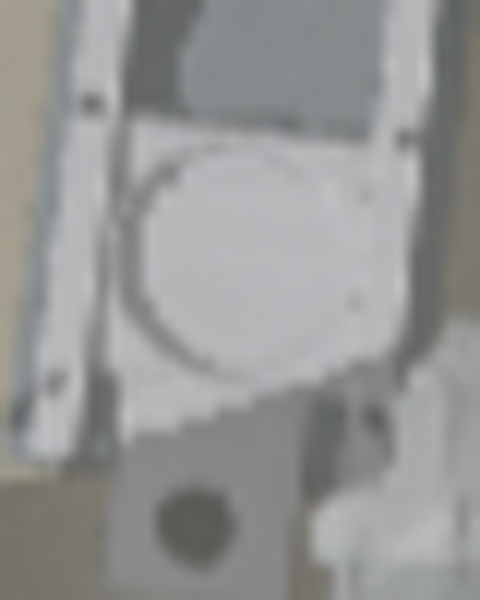

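View pics/s2.png

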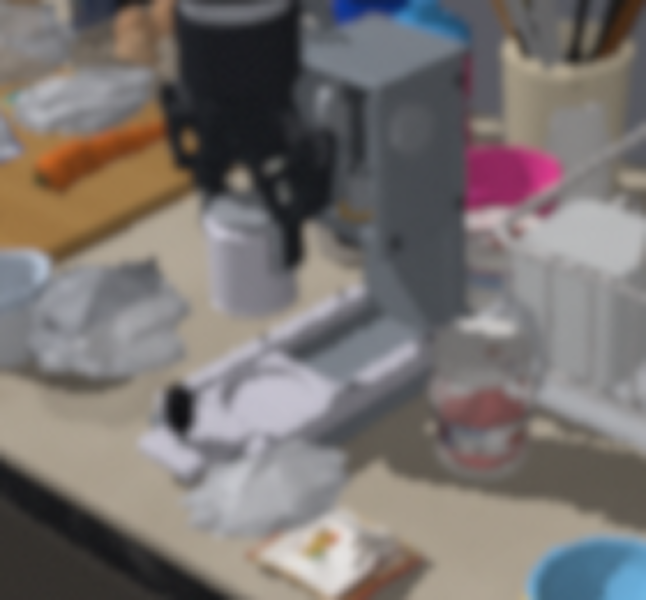

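```bash
python3 - <<'E'
from h import *
from scipy.optimize import least_squares
p=snapshot("scene");t=snapshot("top")
def ray(p,u,v,z):
    d=p["R"].T@np.linalg.inv(p["camera_matrix"])@np.array([u,v,1]);c=-p["R"].T@p["t"];return c+d*(z-c[2])/d[2]
print("nest rim",ray(t,244.8,231.4,.0285).round(4),"knob",ray(t,240.95,253.1,.068).round(4))
for pt in((243,140),(243,380),(135,262),(350,262)): print(ray(t,(pt[0]+.5)/12-.5+225,(pt[1]+.5)/12-.5+210,.0285).round(4))
# scene: nest ellipse centre in s2 crop approx (275,400), scale 646/140
print("nest scene",ray(p,(275+.5)/4.614-.5+180,(398+.5)/4.614-.5+150,.0285).round(4))
s=env.read_state();e=s["eef_pos"];print(e)
w=cloud(p).reshape(-1,3)
m=(abs(w[:,0]-e[0])<.04)&(abs(w[:,1]-e[1])<.04)&(w[:,2]>e[2]-.024)&(w[:,2]<e[2]+.012);q=w[m]
f=least_squares(lambda c:np.hypot(q[:,0]-c[0],q[:,1]-c[1])-.028,e[:2],loss="soft_l1",f_scale=.001)
print(len(q),"tin axis",f.x.round(4),"resid",np.median(abs(f.fun)).round(4), "zmin",np.percentile(q[:,2],2))
E
```

```text
nest rim [0.496  0.0409 0.0285] knob [0.4245 0.0468 0.068 ]
[0.5287 0.0428 0.0285]
[0.4648 0.0391 0.0285]
[0.4947 0.0696 0.0285]
[0.4975 0.0125 0.0285]
nest scene [0.4925 0.035  0.0285]
[0.49729823 0.04393028 0.12871163]
187 tin axis [0.4954 0.0452] resid 0.0009 zmin 0.10563629239035716
```

```bash
python3 -m creep '[{"xyz":[-0.03,-0.06,0.8],"delta_rot":[0,0,0],"jaw":0.4},{"xyz":[-0.03,-0.06,1.6],"delta_rot":[0,0,0],"jaw":0.4},{"xyz":[-0.03,-0.06,2.2],"delta_rot":[0,0,0],"jaw":0.4},{"xyz":[-0.03,-0.06,2.3],"delta_rot":[0,0,0],"jaw":0.4},{"xyz":[-0.03,-0.06,2.3],"delta_rot":[0,0,0],"jaw":0.4},{"xyz":[-0.03,-0.06,2.4],"delta_rot":[0,0,0],"jaw":0.4},{"xyz":[-0.03,-0.06,2.5],"delta_rot":[0,0,0],"jaw":0.4},{"xyz":[-0.03,-0.06,2.5],"delta_rot":[0,0,0],"jaw":0.4},{"xyz":[-0.03,-0.06,2.6],"delta_rot":[0,0,0],"jaw":0.4},{"xyz":[-0.03,-0.06,2.6],"delta_rot":[0,0,0],"jaw":0.4}]'
```

```text
t: 7.28
eef_pos: [0.4967, 0.0427, 0.049]
tool_rot: [3.141, 0.0, 3.088]
contact_force: [0.0, -0.5, -2.4]
width: 0.641
grasp_force: 44.0
```

```bash
python3 -m creep '[{"xyz":[0,0,0.05],"delta_rot":[0,0,0],"jaw":0.4},{"xyz":[0,0,0.1],"delta_rot":[0,0,0],"jaw":0.4},{"xyz":[0,0,0.1],"delta_rot":[0,0,0],"jaw":0.4}]'
```

```text
t: 7.53
eef_pos: [0.4978, 0.0427, 0.0471]
tool_rot: [3.141, 0.002, 3.088]
contact_force: [0.0, -0.2, 3.7]
width: 0.647
grasp_force: 44.5
```

```bash
python3 -m creep '[{"xyz":[0,0,0],"delta_rot":[0,0,0],"jaw":1},{"xyz":[0,0,0],"delta_rot":[0,0,0],"jaw":1},{"xyz":[0,0,0],"delta_rot":[0,0,0],"jaw":1},{"xyz":[0,0,0],"delta_rot":[0,0,0],"jaw":1},{"xyz":[0,0,0],"delta_rot":[0,0,0],"jaw":1},{"xyz":[0,0,-1],"delta_rot":[0,0,0],"jaw":1},{"xyz":[0,0,-2],"delta_rot":[0,0,0],"jaw":1},{"xyz":[0.6,0,-3],"delta_rot":[0,0,0],"jaw":1},{"xyz":[1.8,0,-3],"delta_rot":[0,0,0],"jaw":0},{"xyz":[3,0,-3],"delta_rot":[0,0,0],"jaw":0},{"xyz":[4.0,0,-3],"delta_rot":[0,0,0],"jaw":0},{"xyz":[4.0,0,-3],"delta_rot":[0,0,0],"jaw":0}]'
python3 - <<'E'
from h import *
from scipy.optimize import least_squares
t=snapshot("top");w=cloud(t).reshape(-1,3)
q=w[np.all((w>(.46,0,.078))&(w<(.54,.09,.1)),-1)];print(len(q),q.mean(0),cv2.minEnclosingCircle((q[:,:2]*1000).astype(np.float32)))
p=snapshot("scene");w=cloud(p).reshape(-1,3)
q=w[np.all((w>(.46,0,.04))&(w<(.54,.09,.075)),-1)]
f=least_squares(lambda c:np.hypot(q[:,0]-c[0],q[:,1]-c[1])-.028,(.496,.043),loss="soft_l1",f_scale=.001);print("axis",f.x.round(4))
cv2.imwrite("pics/s3.png",cv2.resize(p["color"][150:280,180:320],(646,600),interpolation=2))
go((.395,.0495,.045),177)
E
```

```text
t: 8.53
eef_pos: [0.3691, 0.0493, 0.1343]
tool_rot: [3.14, -0.009, 3.09]
contact_force: [-0.4, -0.2, -0.9]
width: 0.454
grasp_force: 0.0
245 [0.49613086 0.04212206 0.08606029] ((496.8404541015625, 42.760345458984375), 27.7113094329834)
axis [0.4966 0.0443]
xyz [-0.63  0.03  3.03] rot [ 0.01  0.   -0.  ]
```

View pics/s3.png

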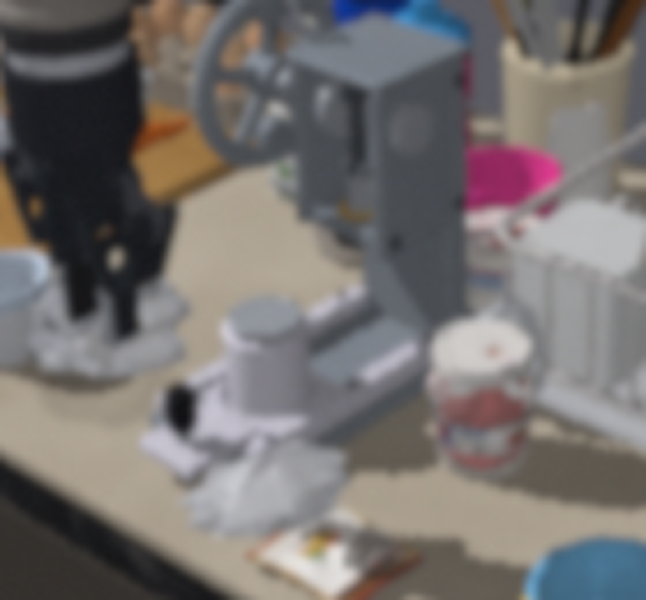

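```bash
python3 -m creep '[{"xyz":[-0.5,0,0],"delta_rot":[0,0,0],"jaw":0},{"xyz":[-0.5,0,1],"delta_rot":[0,0,0],"jaw":0},{"xyz":[-0.5,0,2],"delta_rot":[0,0,0],"jaw":0},{"xyz":[-0.5,0,2.9],"delta_rot":[0,0,0],"jaw":0},{"xyz":[-0.5,0,2.9],"delta_rot":[0,0,0],"jaw":0},{"xyz":[-0.6,0,2.9],"delta_rot":[0,0,0],"jaw":0},{"xyz":[-0.8,0,2.9],"delta_rot":[0,0,0],"jaw":0},{"xyz":[-1,0,2.9],"delta_rot":[0,0,0],"jaw":0},{"xyz":[-1.2,0,2.9],"delta_rot":[0,0,0],"jaw":0},{"xyz":[-1.4,0,2.9],"delta_rot":[0,0,0],"jaw":0},{"xyz":[-1.6,0,2.9],"delta_rot":[0,0,0],"jaw":0}]' 40
```

```text
t: 9.55
eef_pos: [0.426, 0.0466, 0.0497]
tool_rot: [3.141, 0.002, 3.088]
contact_force: [-2.5, -1.1, 1.7]
width: -0.002
grasp_force: 1.2
```

```bash
python3 -m creep '[{"xyz":[-0.1,0,0],"delta_rot":[0,0,0],"jaw":0},{"xyz":[-0.25,0,0],"delta_rot":[0,0,0],"jaw":0},{"xyz":[-0.4,0,0],"delta_rot":[0,0,0],"jaw":0},{"xyz":[-0.55,0,0],"delta_rot":[0,0,0],"jaw":0},{"xyz":[-0.7,0,0],"delta_rot":[0,0,0],"jaw":0},{"xyz":[-0.85,0,0],"delta_rot":[0,0,0],"jaw":0},{"xyz":[-1,0,0],"delta_rot":[0,0,0],"jaw":0},{"xyz":[-1.15,0,0],"delta_rot":[0,0,0],"jaw":0},{"xyz":[-1.3,0,0],"delta_rot":[0,0,0],"jaw":0},{"xyz":[-1.45,0,0],"delta_rot":[0,0,0],"jaw":0},{"xyz":[-1.6,0,0],"delta_rot":[0,0,0],"jaw":0},{"xyz":[-1.7,0,0],"delta_rot":[0,0,0],"jaw":0},{"xyz":[-1.8,0,0],"delta_rot":[0,0,0],"jaw":0},{"xyz":[-1.9,0,0],"delta_rot":[0,0,0],"jaw":0},{"xyz":[-1.95,0,0],"delta_rot":[0,0,0],"jaw":0},{"xyz":[-2,0,0],"delta_rot":[0,0,0],"jaw":0}]'
```

```text
t: 10.88
eef_pos: [0.4847, 0.0433, 0.0487]
tool_rot: [-3.142, -0.0, 3.088]
contact_force: [-1.9, 0.2, 1.3]
width: -0.003
grasp_force: 1.1
```

```bash
python3 -m creep '[{"xyz":[-0.05,0,0],"delta_rot":[0,0,0],"jaw":0},{"xyz":[-0.1,0,0],"delta_rot":[0,0,0],"jaw":0},{"xyz":[-0.15,0,0],"delta_rot":[0,0,0],"jaw":0},{"xyz":[-0.15,0,0],"delta_rot":[0,0,0],"jaw":0}]'
```

```text
t: 11.22
eef_pos: [0.4895, 0.043, 0.0488]
tool_rot: [-3.142, 0.001, 3.088]
contact_force: [-1.0, 1.2, -0.9]
width: -0.003
grasp_force: 0.5
```

```bash
python3 -m creep '[{"xyz":[-0.05,0,0],"delta_rot":[0,0,0],"jaw":0},{"xyz":[-0.1,0,0],"delta_rot":[0,0,0],"jaw":0},{"xyz":[-0.15,0,0],"delta_rot":[0,0,0],"jaw":0},{"xyz":[-0.2,0,0],"delta_rot":[0,0,0],"jaw":0},{"xyz":[-0.2,0,0],"delta_rot":[0,0,0],"jaw":0}]'
```

```text
t: 11.63
eef_pos: [0.4929, 0.0429, 0.0485]
tool_rot: [3.141, -0.005, 3.088]
contact_force: [-6.3, 1.5, 5.3]
width: 0.002
grasp_force: 3.2
```

```bash
python3 -m creep '[{"xyz":[-0.1,0,0],"delta_rot":[0,0,0],"jaw":0},{"xyz":[-0.15,0,0],"delta_rot":[0,0,0],"jaw":0},{"xyz":[-0.15,0,0],"delta_rot":[0,0,0],"jaw":0}]'
```

```text
t: 11.88
eef_pos: [0.4929, 0.0429, 0.0479]
tool_rot: [3.141, -0.015, 3.088]
contact_force: [-13.1, 0.5, 12.6]
width: 0.001
grasp_force: 7.0
```

```bash
python3 -m creep '[{"xyz":[0.5,0,0],"delta_rot":[0,0,0],"jaw":0},{"xyz":[1.5,0,0],"delta_rot":[0,0,0],"jaw":0},{"xyz":[2.5,0,-0.5],"delta_rot":[0,0,0],"jaw":0},{"xyz":[2.5,0,-1.5],"delta_rot":[0,0,1],"jaw":0},{"xyz":[2.5,0.3,-2.6],"delta_rot":[0,0,2],"jaw":0.3},{"xyz":[2.5,0.6,-3.8],"delta_rot":[0,0,3],"jaw":0.6},{"xyz":[2.5,1,-5],"delta_rot":[0,0,4],"jaw":0.6},{"xyz":[2.5,2,-6.2],"delta_rot":[0,0,5],"jaw":0.6},{"xyz":[2.5,3,-7.4],"delta_rot":[0,0,6],"jaw":0.6},{"xyz":[2,4,-8.4],"delta_rot":[0,0,7],"jaw":0.6},{"xyz":[1.5,5,-9],"delta_rot":[0,0,8],"jaw":0.6},{"xyz":[0.8,5,-9],"delta_rot":[0,0,9],"jaw":0.6},{"xyz":[0,5,-9],"delta_rot":[0,0,10],"jaw":0.6},{"xyz":[-0.7,5,-9],"delta_rot":[0,0,11],"jaw":0.6},{"xyz":[-1.4,5,-9],"delta_rot":[0,0,12],"jaw":0.6},{"xyz":[-2.1,5,-9],"delta_rot":[0,0,13],"jaw":0.6},{"xyz":[-2.8,5,-9],"delta_rot":[0,0,14],"jaw":0.6},{"xyz":[-3.2,5,-9],"delta_rot":[0,0,15],"jaw":0.6},{"xyz":[-3.2,5,-9],"delta_rot":[0,0,15],"jaw":0.6}]' 30
python3 - <<'E'
from h import *
t=snapshot("top");w=cloud(t).reshape(-1,3)
def box(lo,hi): return w[np.all((w>lo)&(w<hi),-1)]
p=snapshot("scene");ws=cloud(p).reshape(-1,3)
for n,W in(("top",w),("scene",ws)):
    q=W[np.all((W>(.37,0,.055))&(W<(.55,.1,.075)),-1)];print(n,"knob",len(q),np.median(q,0).round(4))
    h=W[np.all((W>(.54,.155,.225))&(W<(.65,.235,.29)),-1)];print("handle",len(h),np.median(h,0).round(4))
cv2.imwrite("pics/s4.png",cv2.resize(p["color"][110:260,170:330],(640,600),interpolation=2))
go((.595,.192,.29),87)
E
```

```text
t: 13.47
eef_pos: [0.6065, 0.1858, 0.3175]
tool_rot: [3.139, 0.003, 1.513]
contact_force: [-0.4, -0.6, -0.1]
width: 0.6
grasp_force: 0.0
top knob 33 [0.514  0.0424 0.0653]
handle 114 [0.5925 0.1745 0.2578]
scene knob 40 [0.5078 0.0387 0.0655]
handle 113 [0.5866 0.1908 0.2566]
xyz [ 0.16 -0.31  0.95] rot [0.01 0.01 0.  ]
```

View pics/s4.png

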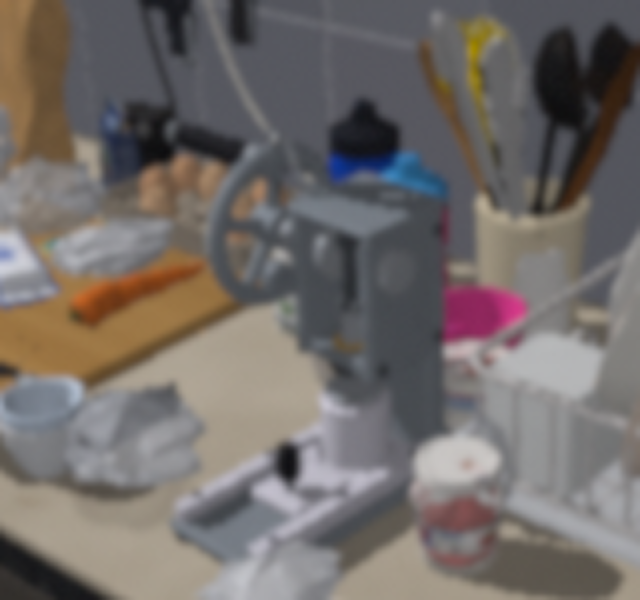

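```bash
python3 -m creep '[{"xyz":[0.16,-0.37,0],"delta_rot":[0,0,0],"jaw":0.6},{"xyz":[0.16,-0.37,0],"delta_rot":[0,0,0],"jaw":0.6},{"xyz":[0.16,-0.37,1],"delta_rot":[0,0,0],"jaw":0.6},{"xyz":[0.16,-0.37,2],"delta_rot":[0,0,0],"jaw":0.6},{"xyz":[0.16,-0.37,2.7],"delta_rot":[0,0,0],"jaw":0.6},{"xyz":[0.16,-0.37,2.98],"delta_rot":[0,0,0],"jaw":0.6},{"xyz":[0.16,-0.37,2.98],"delta_rot":[0,0,0],"jaw":0.6},{"xyz":[0.16,-0.37,2.98],"delta_rot":[0,0,0],"jaw":0.15},{"xyz":[0.16,-0.37,2.98],"delta_rot":[0,0,0],"jaw":0.15},{"xyz":[0.16,-0.37,2.98],"delta_rot":[0,0,0],"jaw":0.15},{"xyz":[0.16,-0.37,2.98],"delta_rot":[0,0,0],"jaw":0.15},{"xyz":[0.16,-0.37,2.98],"delta_rot":[0,0,0],"jaw":0.15},{"xyz":[0.16,-0.37,2.98],"delta_rot":[0,0,0],"jaw":0.15},{"xyz":[0.16,-0.37,2.98],"delta_rot":[0,0,0],"jaw":0.15}]' 25
python3 -c "
from h import *
print(env.read_state()['eef_pos'],env.read_state()['tool_rot'])"
```

```text
t: 14.73
eef_pos: [0.5939, 0.1924, 0.2313]
tool_rot: [3.138, -0.001, 1.517]
contact_force: [0.9, 0.2, 5.9]
width: 0.251
grasp_force: 27.3
[0.5939399  0.19243355 0.23133388] [ 3.13767251e+00 -1.11582724e-03  1.51701623e+00]
```

```bash
python3 -m creep '[{"xyz":[0,0.09,0],"delta_rot":[0,0,0],"jaw":0.15},{"xyz":[0,0.17,0.01],"delta_rot":[0,0,0],"jaw":0.15},{"xyz":[0,0.26,0.02],"delta_rot":[0,0,0],"jaw":0.15},{"xyz":[0,0.34,0.04],"delta_rot":[0,0,0],"jaw":0.15},{"xyz":[0,0.42,0.06],"delta_rot":[0,0,0],"jaw":0.15},{"xyz":[0,0.5,0.09],"delta_rot":[0,0,0],"jaw":0.15}]'
```

```text
t: 15.23
eef_pos: [0.6091, 0.1917, 0.2294]
tool_rot: [3.137, -0.001, 1.517]
contact_force: [0.9, 0.1, 8.7]
width: 0.25
grasp_force: 27.7
```

```bash
python3 -m creep '[{"xyz":[0,0.08,0.03],"delta_rot":[0,0,0],"jaw":0.15},{"xyz":[0,0.16,0.07],"delta_rot":[0,0,0],"jaw":0.15},{"xyz":[0,0.23,0.11],"delta_rot":[0,0,0],"jaw":0.15},{"xyz":[0,0.3,0.16],"delta_rot":[0,0,0],"jaw":0.15}]'
```

```text
t: 15.57
eef_pos: [0.6194, 0.1911, 0.225]
tool_rot: [3.134, -0.002, 1.517]
contact_force: [2.8, -0.1, 8.7]
width: 0.247
grasp_force: 27.7
```

```bash
python3 -m creep '[{"xyz":[0,0.06,0],"delta_rot":[0,0,0],"jaw":0.15},{"xyz":[0,0.11,0.01],"delta_rot":[0,0,0],"jaw":0.15},{"xyz":[0,0.18,0.03],"delta_rot":[0,0,0],"jaw":0.15},{"xyz":[0,0.25,0.07],"delta_rot":[0,0,0],"jaw":0.15},{"xyz":[0,0.31,0.13],"delta_rot":[0,0,0],"jaw":0.15},{"xyz":[0,0.37,0.19],"delta_rot":[0,0,0],"jaw":0.15},{"xyz":[0,0.43,0.25],"delta_rot":[0,0,0],"jaw":0.15},{"xyz":[0,0.48,0.31],"delta_rot":[0,0,0],"jaw":0.15},{"xyz":[0,0.53,0.38],"delta_rot":[0,0,0],"jaw":0.15},{"xyz":[0,0.58,0.45],"delta_rot":[0,0,0],"jaw":0.15}]'
```

```text
t: 16.4
eef_pos: [0.6363, 0.19, 0.2093]
tool_rot: [3.136, -0.0, 1.517]
contact_force: [6.1, 0.7, 4.8]
width: 0.246
grasp_force: 27.3
```

```bash
cat > arc.py <<'E'
import sys,os
from h import *
from scipy.optimize import least_squares
s=env.read_state();e=s["eef_pos"];f=s["contact_force"]+[.4,.6,.1]
d=np.array([np.sin(s["tool_rot"][2]),-np.cos(s["tool_rot"][2])])
P0=np.array([.5939,.1924]);x=(e[:2]-P0)@d
pts=np.load("pts.npy").tolist() if os.path.exists("pts.npy") else [[0,.2313],[.0152,.2294],[.0255,.225]]
pts.append([x,e[2]]);np.save("pts.npy",pts);q=np.array(pts)
c=least_squares(lambda c:np.r_[np.hypot(q[:,0]-c[0],q[:,1]-c[1])-c[2],(c[0]-.0005)/3,(c[2]-.048)/30],(0,.181,.05)).x
th=np.arctan2(x-c[0],e[2]-c[1])%(2*np.pi)
fr=f[:2]@d*np.sin(th)+f[2]*np.cos(th);ft=f[:2]@d*np.cos(th)-f[2]*np.sin(th)
print("circle",c.round(4),"theta",th.round(3),"F radial",fr.round(1),"tangential",ft.round(1),"res",(np.hypot(q[:,0]-c[0],q[:,1]-c[1])-c[2]).round(4)[-4:])
shift=np.clip(fr*.2e-3,-.002,.002)
for i,t in enumerate(th+np.arange(1,19)*.07):
    k=min(1,(i+1)/5)*shift
    g=np.array([c[0]+(c[2]+k)*np.sin(t)-c[0]-c[2]*np.sin(th),(c[2]*np.cos(th)-(c[2]+k)*np.cos(t))])/.03
    print(round(t,2),g.round(2))
E
python3 arc.py
```

```text
circle [0.0008 0.1811 0.0503] theta 0.975 F radial 8.1 tangential -0.4 res [-0.0001  0.0001  0.     -0.    ]
1.04 [0.07 0.09]
1.11 [0.14 0.19]
1.18 [0.2 0.3]
1.25 [0.25 0.41]
1.32 [0.29 0.52]
1.39 [0.32 0.64]
1.46 [0.33 0.76]
1.53 [0.34 0.88]
1.6 [0.34 1.  ]
1.67 [0.33 1.12]
1.74 [0.32 1.24]
1.81 [0.29 1.36]
1.88 [0.26 1.48]
1.95 [0.22 1.59]
2.02 [0.17 1.7 ]
2.09 [0.11 1.81]
2.16 [0.05 1.91]
2.23 [-0.03  2.01]
```

Excellent fit, residuals of 0.1 mm. Next arc.

```bash
python3 -m creep '[{"xyz":[0,0.07,0.09],"delta_rot":[0,0,0],"jaw":0.15},{"xyz":[0,0.14,0.19],"delta_rot":[0,0,0],"jaw":0.15},{"xyz":[0,0.2,0.3],"delta_rot":[0,0,0],"jaw":0.15},{"xyz":[0,0.25,0.41],"delta_rot":[0,0,0],"jaw":0.15},{"xyz":[0,0.29,0.52],"delta_rot":[0,0,0],"jaw":0.15},{"xyz":[0,0.32,0.64],"delta_rot":[0,0,0],"jaw":0.15},{"xyz":[0,0.33,0.76],"delta_rot":[0,0,0],"jaw":0.15},{"xyz":[0,0.34,0.88],"delta_rot":[0,0,0],"jaw":0.15},{"xyz":[0,0.34,1],"delta_rot":[0,0,0],"jaw":0.15}]'; python3 arc.py
```

```text
t: 17.15
eef_pos: [0.6442, 0.1894, 0.1771]
tool_rot: [-3.141, 0.001, 1.517]
contact_force: [4.9, 0.0, -0.6]
width: 0.252
grasp_force: 26.8
circle [0.001  0.1818 0.0497] theta 1.665 F radial 5.3 tangential 0.0 res [ 0.      0.      0.0001 -0.    ]
1.73 [-0.01  0.12]
1.8 [-0.02  0.23]
1.87 [-0.05  0.35]
1.94 [-0.08  0.46]
2.01 [-0.12  0.57]
2.08 [-0.18  0.68]
2.15 [-0.24  0.78]
2.22 [-0.31  0.87]
2.29 [-0.38  0.96]
2.36 [-0.46  1.05]
2.43 [-0.55  1.13]
2.5 [-0.64  1.2 ]
2.57 [-0.74  1.27]
2.64 [-0.84  1.33]
2.71 [-0.95  1.38]
2.78 [-1.06  1.43]
2.85 [-1.17  1.47]
2.92 [-1.28  1.5 ]
```

```bash
python3 -m creep '[{"xyz":[0,-0.01,0.12],"delta_rot":[0,0,0],"jaw":0.15},{"xyz":[0,-0.02,0.23],"delta_rot":[0,0,0],"jaw":0.15},{"xyz":[0,-0.05,0.35],"delta_rot":[0,0,0],"jaw":0.15},{"xyz":[0,-0.08,0.46],"delta_rot":[0,0,0],"jaw":0.15},{"xyz":[0,-0.12,0.57],"delta_rot":[0,0,0],"jaw":0.15},{"xyz":[0,-0.18,0.68],"delta_rot":[0,0,0],"jaw":0.15},{"xyz":[0,-0.24,0.78],"delta_rot":[0,0,0],"jaw":0.15},{"xyz":[0,-0.31,0.87],"delta_rot":[0,0,0],"jaw":0.15},{"xyz":[0,-0.38,0.96],"delta_rot":[0,0,0],"jaw":0.15}]'; python3 arc.py
```

```text
t: 17.9
eef_pos: [0.6331, 0.1904, 0.1499]
tool_rot: [3.14, -0.0, 1.517]
contact_force: [3.4, -1.2, 5.1]
width: 0.247
grasp_force: 27.2
circle [0.001  0.1817 0.0497] theta 2.264 F radial -0.4 tangential -6.5 res [ 0.      0.0001 -0.0001  0.    ]
2.33 [-0.08  0.09]
2.4 [-0.16  0.17]
2.47 [-0.25  0.24]
2.54 [-0.34  0.31]
2.61 [-0.44  0.37]
2.68 [-0.54  0.43]
2.75 [-0.65  0.47]
2.82 [-0.76  0.51]
2.89 [-0.87  0.54]
2.96 [-0.98  0.57]
3.03 [-1.1   0.59]
3.1 [-1.21  0.59]
3.17 [-1.33  0.59]
3.24 [-1.44  0.59]
3.31 [-1.56  0.57]
3.38 [-1.67  0.55]
3.45 [-1.78  0.51]
3.52 [-1.89  0.48]
```

```bash
python3 -m creep '[{"xyz":[0,-0.08,0.09],"delta_rot":[0,0,0],"jaw":0.15},{"xyz":[0,-0.16,0.17],"delta_rot":[0,0,0],"jaw":0.15},{"xyz":[0,-0.25,0.24],"delta_rot":[0,0,0],"jaw":0.15},{"xyz":[0,-0.34,0.31],"delta_rot":[0,0,0],"jaw":0.15},{"xyz":[0,-0.44,0.37],"delta_rot":[0,0,0],"jaw":0.15},{"xyz":[0,-0.54,0.43],"delta_rot":[0,0,0],"jaw":0.15},{"xyz":[0,-0.65,0.47],"delta_rot":[0,0,0],"jaw":0.15},{"xyz":[0,-0.76,0.51],"delta_rot":[0,0,0],"jaw":0.15},{"xyz":[0,-0.87,0.54],"delta_rot":[0,0,0],"jaw":0.15}]'; python3 arc.py
```

```text
t: 18.65
eef_pos: [0.6077, 0.1918, 0.1336]
tool_rot: [3.139, -0.0, 1.517]
contact_force: [4.4, -0.9, -1.6]
width: 0.247
grasp_force: 26.7
circle [0.001  0.1817 0.0497] theta 2.88 F radial 2.7 tangential -4.3 res [ 0.0001 -0.0001  0.      0.    ]
2.95 [-0.11  0.03]
3.02 [-0.23  0.05]
3.09 [-0.34  0.06]
3.16 [-0.46  0.07]
3.23 [-0.58  0.07]
3.3 [-0.69  0.05]
3.37 [-0.81  0.03]
3.44 [-0.92 -0.  ]
3.51 [-1.03 -0.04]
3.58 [-1.14 -0.08]
3.65 [-1.24 -0.14]
3.72 [-1.34 -0.2 ]
3.79 [-1.44 -0.27]
3.86 [-1.53 -0.34]
3.93 [-1.62 -0.42]
4.0 [-1.7  -0.51]
4.07 [-1.77 -0.6 ]
4.14 [-1.84 -0.69]
```

```bash
python3 -m creep '[{"xyz":[0,-0.11,0.03],"delta_rot":[0,0,0],"jaw":0.15},{"xyz":[0,-0.23,0.05],"delta_rot":[0,0,0],"jaw":0.15},{"xyz":[0,-0.34,0.06],"delta_rot":[0,0,0],"jaw":0.15},{"xyz":[0,-0.46,0.07],"delta_rot":[0,0,0],"jaw":0.15},{"xyz":[0,-0.58,0.07],"delta_rot":[0,0,0],"jaw":0.15},{"xyz":[0,-0.69,0.05],"delta_rot":[0,0,0],"jaw":0.15},{"xyz":[0,-0.81,0.03],"delta_rot":[0,0,0],"jaw":0.15},{"xyz":[0,-0.92,0],"delta_rot":[0,0,0],"jaw":0.15},{"xyz":[0,-1.03,-0.04],"delta_rot":[0,0,0],"jaw":0.15},{"xyz":[0,-1.14,-0.08],"delta_rot":[0,0,0],"jaw":0.15}]'; python3 arc.py
```

```text
t: 19.48
eef_pos: [0.5731, 0.1936, 0.1363]
tool_rot: [3.14, -0.0, 1.517]
contact_force: [4.7, 0.1, 1.5]
width: 0.246
grasp_force: 27.0
circle [0.0007 0.1816 0.0499] theta 3.586 F radial -3.6 tangential -3.9 res [ 0.     -0.     -0.0002  0.0002]
3.66 [-0.1  -0.06]
3.73 [-0.2  -0.12]
3.8 [-0.29 -0.19]
3.87 [-0.37 -0.27]
3.94 [-0.45 -0.35]
4.01 [-0.53 -0.44]
4.08 [-0.6  -0.53]
4.15 [-0.67 -0.62]
4.22 [-0.73 -0.72]
4.29 [-0.78 -0.82]
4.36 [-0.82 -0.93]
4.43 [-0.86 -1.04]
4.5 [-0.89 -1.15]
4.57 [-0.91 -1.26]
4.64 [-0.92 -1.38]
4.71 [-0.92 -1.49]
4.78 [-0.92 -1.61]
4.85 [-0.91 -1.72]
```

```bash
python3 -m creep '[{"xyz":[0,-0.1,-0.06],"delta_rot":[0,0,0],"jaw":0.15},{"xyz":[0,-0.2,-0.12],"delta_rot":[0,0,0],"jaw":0.15},{"xyz":[0,-0.29,-0.19],"delta_rot":[0,0,0],"jaw":0.15},{"xyz":[0,-0.37,-0.27],"delta_rot":[0,0,0],"jaw":0.15},{"xyz":[0,-0.45,-0.35],"delta_rot":[0,0,0],"jaw":0.15},{"xyz":[0,-0.53,-0.44],"delta_rot":[0,0,0],"jaw":0.15},{"xyz":[0,-0.6,-0.53],"delta_rot":[0,0,0],"jaw":0.15},{"xyz":[0,-0.67,-0.62],"delta_rot":[0,0,0],"jaw":0.15},{"xyz":[0,-0.73,-0.72],"delta_rot":[0,0,0],"jaw":0.15},{"xyz":[0,-0.78,-0.82],"delta_rot":[0,0,0],"jaw":0.15}]'; python3 arc.py
```

```text
t: 20.32
eef_pos: [0.5493, 0.1946, 0.1603]
tool_rot: [3.141, 0.0, 1.517]
contact_force: [6.6, 0.5, -2.6]
width: 0.249
grasp_force: 26.7
circle [0.0006 0.1816 0.05  ] theta 4.273 F radial -5.2 tangential -5.2 res [-0.     -0.0002  0.0001  0.0001]
4.34 [-0.04 -0.11]
4.41 [-0.07 -0.22]
4.48 [-0.09 -0.33]
4.55 [-0.11 -0.45]
4.62 [-0.12 -0.56]
4.69 [-0.12 -0.68]
4.76 [-0.12 -0.79]
4.83 [-0.11 -0.9 ]
4.9 [-0.09 -1.02]
4.97 [-0.07 -1.13]
5.04 [-0.03 -1.24]
5.11 [ 0.01 -1.34]
5.18 [ 0.05 -1.45]
5.25 [ 0.11 -1.55]
5.32 [ 0.17 -1.64]
5.39 [ 0.24 -1.73]
5.46 [ 0.32 -1.82]
5.53 [ 0.4 -1.9]
```

```bash
python3 -m creep '[{"xyz":[0,-0.03,-0.11],"delta_rot":[0,0,0],"jaw":0.15},{"xyz":[0,-0.06,-0.22],"delta_rot":[0,0,0],"jaw":0.15},{"xyz":[0,-0.08,-0.33],"delta_rot":[0,0,0],"jaw":0.15},{"xyz":[0,-0.1,-0.45],"delta_rot":[0,0,0],"jaw":0.15},{"xyz":[0,-0.11,-0.56],"delta_rot":[0,0,0],"jaw":0.15},{"xyz":[0,-0.11,-0.68],"delta_rot":[0,0,0],"jaw":0.15},{"xyz":[0,-0.11,-0.79],"delta_rot":[0,0,0],"jaw":0.15},{"xyz":[0,-0.1,-0.9],"delta_rot":[0,0,0],"jaw":0.15},{"xyz":[0,-0.08,-1.02],"delta_rot":[0,0,0],"jaw":0.15},{"xyz":[0,-0.06,-1.13],"delta_rot":[0,0,0],"jaw":0.15}]'; python3 arc.py
```

```text
t: 21.15
eef_pos: [0.546, 0.1949, 0.194]
tool_rot: [-3.138, 0.001, 1.517]
contact_force: [0.1, -0.7, -5.0]
width: 0.253
grasp_force: 26.4
circle [0.0006 0.1816 0.05  ] theta 4.962 F radial -1.7 tangential -4.6 res [-0.0002  0.0001  0.      0.0001]
5.03 [ 0.03 -0.11]
5.1 [ 0.08 -0.22]
5.17 [ 0.13 -0.32]
5.24 [ 0.18 -0.43]
5.31 [ 0.25 -0.52]
5.38 [ 0.32 -0.62]
5.45 [ 0.39 -0.7 ]
5.52 [ 0.47 -0.79]
5.59 [ 0.56 -0.86]
5.66 [ 0.65 -0.93]
5.73 [ 0.75 -1.  ]
5.8 [ 0.85 -1.06]
5.87 [ 0.95 -1.11]
5.94 [ 1.06 -1.15]
6.01 [ 1.17 -1.18]
6.08 [ 1.28 -1.21]
6.15 [ 1.4  -1.23]
6.22 [ 1.51 -1.24]
```

```bash
python3 -m creep '[{"xyz":[0,0.03,-0.11],"delta_rot":[0,0,0],"jaw":0.15},{"xyz":[0,0.08,-0.22],"delta_rot":[0,0,0],"jaw":0.15},{"xyz":[0,0.13,-0.32],"delta_rot":[0,0,0],"jaw":0.15},{"xyz":[0,0.18,-0.43],"delta_rot":[0,0,0],"jaw":0.15},{"xyz":[0,0.25,-0.52],"delta_rot":[0,0,0],"jaw":0.15},{"xyz":[0,0.32,-0.62],"delta_rot":[0,0,0],"jaw":0.15},{"xyz":[0,0.39,-0.7],"delta_rot":[0,0,0],"jaw":0.15},{"xyz":[0,0.47,-0.79],"delta_rot":[0,0,0],"jaw":0.15},{"xyz":[0,0.56,-0.86],"delta_rot":[0,0,0],"jaw":0.15},{"xyz":[0,0.65,-0.93],"delta_rot":[0,0,0],"jaw":0.15}]'; python3 arc.py
```

```text
t: 21.98
eef_pos: [0.5669, 0.1943, 0.223]
tool_rot: [-3.141, -0.001, 1.517]
contact_force: [-4.6, 0.5, 0.4]
width: 0.249
grasp_force: 26.9
circle [0.0006 0.1816 0.05  ] theta 5.695 F radial 2.8 tangential -3.2 res [ 0.0001  0.0001  0.0002 -0.0001]
5.77 [ 0.1  -0.06]
5.84 [ 0.2  -0.12]
5.91 [ 0.31 -0.17]
5.98 [ 0.41 -0.22]
6.05 [ 0.53 -0.25]
6.12 [ 0.64 -0.27]
6.19 [ 0.76 -0.29]
6.26 [ 0.88 -0.3 ]
6.33 [ 0.99 -0.3 ]
6.4 [ 1.11 -0.29]
6.47 [ 1.23 -0.27]
6.54 [ 1.34 -0.24]
6.61 [ 1.46 -0.21]
6.68 [ 1.57 -0.17]
6.75 [ 1.67 -0.12]
6.82 [ 1.78 -0.07]
6.89 [ 1.88 -0.  ]
6.96 [1.97 0.07]
```

```bash
python3 -m creep '[{"xyz":[0,0.1,-0.06],"delta_rot":[0,0,0],"jaw":0.15},{"xyz":[0,0.2,-0.12],"delta_rot":[0,0,0],"jaw":0.15},{"xyz":[0,0.31,-0.17],"delta_rot":[0,0,0],"jaw":0.15},{"xyz":[0,0.41,-0.22],"delta_rot":[0,0,0],"jaw":0.15},{"xyz":[0,0.53,-0.25],"delta_rot":[0,0,0],"jaw":0.15},{"xyz":[0,0.64,-0.27],"delta_rot":[0,0,0],"jaw":0.15},{"xyz":[0,0.75,-0.29],"delta_rot":[0,0,0],"jaw":0.15},{"xyz":[0,0.85,-0.3],"delta_rot":[0,0,0],"jaw":0.15},{"xyz":[0,0.88,-0.3],"delta_rot":[0,0,0],"jaw":0.15},{"xyz":[0,0.88,-0.3],"delta_rot":[0,0,0],"jaw":0.15}]'; python3 arc.py | head -1
```

```text
t: 22.82
eef_pos: [0.5946, 0.1921, 0.2314]
tool_rot: [3.139, 0.0, 1.517]
contact_force: [-0.1, -0.2, -1.0]
width: 0.252
grasp_force: 26.8
circle [0.0006 0.1816 0.05  ] theta 0.002 F radial -0.9 tangential 0.3 res [ 0.0001  0.0002 -0.0001 -0.0001]
```

At the top, with almost no force. Now I release and rise straight up.

```bash
python3 -m creep '[{"xyz":[0,0,0],"delta_rot":[0,0,0],"jaw":0.6},{"xyz":[0,0,0],"delta_rot":[0,0,0],"jaw":0.6},{"xyz":[0,0,0],"delta_rot":[0,0,0],"jaw":0.6},{"xyz":[0,0,0],"delta_rot":[0,0,0],"jaw":0.6},{"xyz":[0,0,-0.5],"delta_rot":[0,0,0],"jaw":0.6},{"xyz":[0,0,-1.3],"delta_rot":[0,0,0],"jaw":0.6},{"xyz":[0,0,-2.3],"delta_rot":[0,0,0],"jaw":0.6},{"xyz":[0,0,-3.3],"delta_rot":[0,0,0],"jaw":0.6},{"xyz":[0,0,-3.3],"delta_rot":[0,0,0],"jaw":0.6},{"xyz":[0,0,-3.3],"delta_rot":[0,0,0],"jaw":0.6}]'
python3 - <<'E'
from h import *
for n in("top","scene"):
    p=snapshot(n);W=cloud(p).reshape(-1,3)
    h=W[np.all((W>(.54,.155,.225))&(W<(.65,.235,.275)),-1)];print(n,"handle",len(h),np.median(h,0).round(4))
    q=W[np.all((W>(.37,0,.055))&(W<(.55,.1,.075)),-1)];print("knob",len(q),np.median(q,0).round(4))
cv2.imwrite("pics/s5.png",cv2.resize(p["color"][110:260,170:330],(640,600),interpolation=2))
E
```

```text
t: 23.65
eef_pos: [0.5945, 0.1921, 0.3326]
tool_rot: [3.136, -0.001, 1.517]
contact_force: [-0.8, 0.2, 0.0]
width: 0.601
grasp_force: 0.0
top handle 150 [0.5926 0.1801 0.258 ]
knob 32 [0.5139 0.0426 0.0658]
scene handle 114 [0.5858 0.1928 0.2569]
knob 40 [0.5079 0.0382 0.0659]
```

View pics/s5.png

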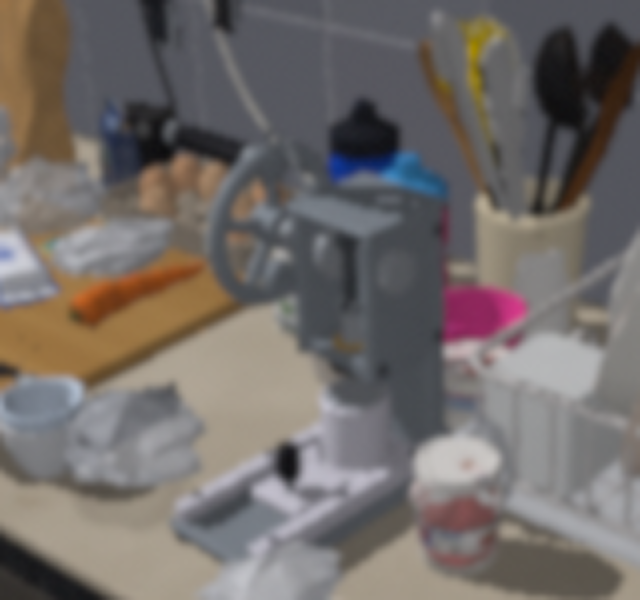

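The picture shows the tin upright in the nest under the ram at about (355,425). The knob is unmoved at (290,462), the handle is back at the top at (200,140), and the gripper is clear above it. I'm handing it in.

```bash
python3 -c "
from station import job
print(job.job_done())"
```

```text
the job is handed in; nothing more can be done
None
```

I handed the job in at about 24 s: the tin is in the nest with the shuttle at its stop, and the crank went round once, back to straight up. Force at the gripper while cranking stayed under 10 N at every check. I could not see the lid itself, so that it is pressed home rests on the full stroke and the drag felt on the crank. The hand-in gave no verdict.

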